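# Feed a rack of LED boards past a spring gate into the test dock

### The arm

A 6-joint arm with a two-finger parallel gripper is mounted at the origin on the work surface. World frame = base frame: x ahead of the robot, y to its left, z up, the work surface at z = 0. Lengths are in m, angles in rad, forces in N, time in s.
With the tool pointing down it reaches from about 0.375 to 0.9 m from the base axis. Payload 3.1 kg.
Tool frame: the origin (TCP) lies midway between the tips of the shut fingers; the grasp point (between the pads) lies 19 mm behind it; x points along the fingers, z is the direction in which the jaws open and shut, and the axes are right-handed (so a half turn about x gives the same grasp; the last joint's range is limited). The gripper opens to 87 mm and grips with 3 to 60 N. Pads are 19 mm wide; open, the fingers measure 117 mm over their backs; the gripper's body (75 mm by 190 mm) begins 51 mm behind the grasp point.
Start: joints at [0.97, 0.527, 1.433, -0, 1.181, -0.178], TCP at [0.256, 0.57, 0.223] pointing down, gripper open.
Joint ranges: [-3.08, 3.08], [-0.75, 2.2], [0.22, 2.44], [-1.43, 4.57], [0, 2.65], [-2.85, 2.85]. Speed limits (rad/s): [2.79, 2.79, 3.14, 3.14, 3.14, 3.14].

### API

Orientations are given as a unit quaternion [x, y, z, w].
In Python, from rig import robot, optics, workorder gives the robot as it stands.
- The arm moves only by the tool arm_command, never from a script. Its argument "plan" is a list of rows, each a list of 7 numbers: the shift along the tool's x, y, z in cm, then the turn, a rotation vector about the tool's x, y, z in rad, then the finger opening in cm, from 0 to 8.7. In form: [[x, y, z, ax, ay, az, gripper], ...]. A call has 1 to 12 rows; each row shifts and turns the pose as measured when the row begins, along the tool's axes as they then stand; what a row does not reach is not made up. A row lasts 1/8 s, in which the tool goes at most 62.5 mm and 10.7 degrees, less where a joint would pass 70% of its speed; a pose out of reach is approached as far as the arm can. A call with a gripper value outside its range is refused whole. The fingers move at their own pace and stop on an object; "grip_force" is the grip in N (left out, the last holds). Time passes only in rows, so rows that do not move let the fingers close. It gives the time, the measured TCP pose, the force and the opening at its end, in the units of the state.
- robot.get_obs(): the state, without advancing time (a new reading comes with each control period).
- optics.camera(name): name is "scene" or "side" or "wrist"; returns (picture, depth): 480x640x3 uint8, blue, green, red; 480x640 float32, m along the optical axis (not along the pixel's ray), 0 where there is no reading.
- optics.camera_info(name): a dict with "mtx" (3x3 intrinsics, pixels), "position" and "rotation" of the camera in the world; the wrist camera has in their place "tool_from_camera" (4x4, takes a point from camera to tool coordinates, whose origin is the TCP and whose axes are the tool frame's). Camera axes: x right, y down, z forward; pixel columns grow to the right and rows downward; lengths in m; the calibration is good to about 2 mm. A picture is of the moment at which its call begins: read the wrist's pose just before it. camera_info takes no time and is no camera call.
- workorder.hand_in(): hands the job in, once; it reports no verdict.
The state is a dict: "time": time; "q": joint angles; "joint_velocities": joint speeds; "joint_torque": joint torques, N m; "position": TCP position; "tool_rot": TCP orientation; "ft_force": force on the tool from outside, world axes, zero at the start; "moment": the same for the moment, N m; "grip_width": finger opening in m.
Only numpy, scipy, OpenCV 4.12 (cv2) and the standard library are available. Lean on these libraries where they do the work, as an engineer would, in place of code of your own. Each camera call takes 0.05 s, during which the arm holds its last target. There are 200 camera calls.

### The job

Press the long treadle beside the chute down with one fingertip so that the spring gate lifts, and while holding it down push the rack of LED boards along the chute by its push plate with the other fingertip, under the gate and fully home against the dock block. Never let the gate touch the rack, do not lift the rack out of the chute, and leave the tools and parts round about where they are. Finally let the treadle up so that the gate shuts between the boards and the push plate.

Things in the scene. Friction and masses are not known exactly. Their poses are not given: they have to be found in the camera images.
- fixture: fixed aluminium chute on a grey 6 mm base plate. Origin on the table (z 0) under the chute's centre line, in the gate's plane; +y is the way the rack travels, z up. Plate spans x -121..47, y -340..130 mm; its top is the chute floor. Chute walls (8 mm thick) have inner faces at x -32 and 32 mm, reach z 24 mm, run y -257..108 mm
- dock (a point): on the chute floor, centre line, at the foot of the grey dock block's face (fixture y 94 mm): where the rack's front must arrive. Block 84 mm wide, up to z 56 mm. Axes as the fixture's
- gate (a joint): angle of gate and treadle together: 0 shut, grows as the treadle is pressed and the gate lifts, stop at 0.75 rad. A spring shuts it: about 2 N to start, 5 N to hold at 0.5 rad, pressing the treadle's middle. Blade clears the rack from 0.37 rad; at 0.5 by about 6 mm
- blade (a point): middle of the lower edge of the steel gate blade, 42 mm wide (fixture x -10..32 mm), 6 mm thick, hanging from an arm over the chute; shut, its lower edge is 35 mm above the table. It turns on a shaft, 10 mm thick, at fixture x -52, z 42 mm, y -322..23 mm; posts at y 22 and -315 mm, tops at z 52 mm
- treadle_top (a point): middle of the treadle's upper face, 40 mm from the shaft's axis (fixture x -90, y -185, z 56 mm when shut; z 36 at 0.5 rad). The treadle is a steel plate along the chute's -x (robot's) side, 50 mm wide, 230 long (fixture y -300..-70), 5 thick; shut, it slopes up away from the chute by 0.30 rad and covers fixture x -64..-112 mm. A fingertip can slide along it
- rack: loose black rack of upright white LED boards in the chute, 0.4 kg. Origin under the body's centre, on the chute floor (z 6 mm); body 60 mm wide, 80 long (y -40..40), 44 high; +y is its front. Two low rods (12 mm high) lead back to its push plate. Home, its origin is at fixture y 54 mm: body past the gate, push plate still before it, blade free to drop over the rods
- push_face (a point): on the rear face (rack y -137 mm) of the push plate, centre line, 34 mm above the rack's underside: push here towards +y. The plate is upright, 54 mm wide, 8 mm thick, 52 mm high
- solder_spool: solder spool, 54 mm across, 40 mm high, standing; origin under its centre; to be left alone
- screwdriver: screwdriver with red handle, about 190 mm long, lying; to be left alone
- pliers: blue-handled pliers, about 160 mm long, 12 mm high, lying; origin on the underside near the pivot; to be left alone
- flux_jar: amber jar with white lid, 48 mm across, 55 mm high; origin under its centre; to be left alone
- spare_boards: flat stack of spare LED boards, 52 x 60 x 12 mm; origin under its centre; to be left alone

How it is judged:
On the way, in this order (a step that is already met when the one before it is completed fails the run):
1. a fingertip holds the treadle down and the gate is open while the rack is still before the gate (value of joint gate above 0.37 rad and contact force between the fingers and gate above 0.5 N and y of rack in the frame of fixture below -0.043 m), for 0.1 s.
2. with the gate held open by a finger on the treadle, a finger pushes the rack under it (value of joint gate above 0.33 rad and contact force between the fingers and gate above 0.5 N and contact force between the fingers and rack above 0.1 N and y of rack in the frame of fixture between -0.035 and 0.04 m), for 0.1 s.
3. the rack is home against the dock block (y of rack in the frame of fixture above 0.048 m), for 0.1 s.
At the end, for the whole second after the job is handed in: the rack stands flat in the chute with its front within 6 mm of the dock block, at rest, and the gate is shut (below 0.04 rad) behind the boards (y of rack in the frame of fixture between 0.048 and 0.06 m and z of rack in the frame of fixture below 0.01 m and value of joint gate below 0.04 rad and linear speed of rack below 0.01 m/s and angle between rack's own z axis and vertical below 0.05 rad); the robot touches nothing.
It fails at once if the gate touches the rack (over 1.5 N) (contact force between gate and rack above 1.5 N).
It fails at once if the rack is lifted more than 8 mm off the chute floor or tipped (z of rack in the frame of fixture above 0.014 m or angle between rack's own z axis and vertical above 0.15 rad).
It fails at once if a tool or part round about is moved by more than 20 mm (distance of any of solder_spool, screwdriver, pliers, flux_jar, spare_boards from where it was at the start of the episode above 0.02 m).
It also fails if it takes over 43 s, if anything falls off the work surface, if the arm or the gripper's body presses on something with over 40 N, if the wrist force passes 120 N, or if a joint passes its speed limit or range.

## Working session

There is one attempt and no reset: what is moved stays moved. The work goes in short steps, Python scripts to look and compute and a tool call to move; the robot and the scene stay as the last step left them, time stands still between calls to the robot, and variables do not carry over. Pictures are saved under pics/ and viewed, about 8 in all and at most 12, crops included, and the job is handed in when it is done.

Besides the shell and the picture viewer there is one more tool, called after "Call:" by a JSON object that holds its "api" and its "payload". arm_command: Moves the arm, as the interface text tells. Its arguments: {"type":"object","properties":{"plan":{"type":"array"},"grip_force":{"type":"number"}},"required":["plan"]}

```bash
mkdir -p pics; cat > h.py <<'E'
import numpy as np, cv2
from rig import robot, optics, workorder
from scipy.spatial.transform import Rotation as R
def cloud(name):
    o=robot.get_obs(); im,d=optics.camera(name); c=optics.camera_info(name); K=np.array(c["mtx"])
    v,u=np.mgrid[:480,:640]; P=np.stack([(u-K[0,2])*d/K[0,0],(v-K[1,2])*d/K[1,1],d],-1)
    if name=="wrist":
        T=np.array(c["tool_from_camera"]); P=P@T[:3,:3].T+T[:3,3]
        P=P@R.from_quat(o["tool_rot"]).as_matrix().T+np.array(o["position"])
    else:
        r=np.array(c["rotation"]); r=r if r.shape==(3,3) else R.from_quat(r).as_matrix()
        P=P@r.T+np.array(c["position"])
    P[d==0]=np.nan
    return im,P
E
python3 - <<'E'
from h import *
print(robot.get_obs())
ims=[]
for n in("scene","side"):
    im,P=cloud(n); np.save(n+".npy",P); cv2.imwrite(f"pics/{n}0.png",im); print(optics.camera_info(n))
E
```

```text
{'time': 0.0, 'q': array([ 9.69509115e-01,  5.28465686e-01,  1.43393919e+00, -3.60048717e-05,
        1.18138655e+00, -1.78497265e-01]), 'joint_velocities': array([-0.00092191, -0.00077377, -0.00112529, -0.00025032, -0.00081616,
       -0.000582  ]), 'joint_torque': array([ 6.90317447e-04, -4.40048325e+01, -1.76591241e+01,  6.32379600e-02,
        5.82789362e-02, -1.62590886e-04]), 'position': array([0.25598959, 0.56934492, 0.2215602 ]), 'tool_rot': array([-0.38427178,  0.59449144,  0.38365104,  0.59306577]), 'ft_force': array([ 0.4332529 , -0.29340998,  1.19163274]), 'moment': array([-0.04101212, -0.03696748, -0.01140937]), 'grip_width': 0.08739786612360127}
{'mtx': array([[461.85512129,   0.        , 315.87130809],
       [  0.        , 461.85512129, 239.53205973],
       [  0.        ,   0.        ,   1.        ]]), 'position': array([ 0.77760555, -0.30767547,  0.72227521]), 'rotation': array([ 0.93296955,  0.21507872, -0.07039727, -0.2799164 ])}
{'mtx': array([[508.75271172,   0.        , 322.85507311],
       [  0.        , 508.75271172, 238.73560671],
       [  0.        ,   0.        ,   1.        ]]), 'position': array([ 0.40630813, -0.38857859,  0.57042813]), 'rotation': array([ 0.91424538, -0.14129207,  0.06483086, -0.37415089])}
```

View pics/scene0.png

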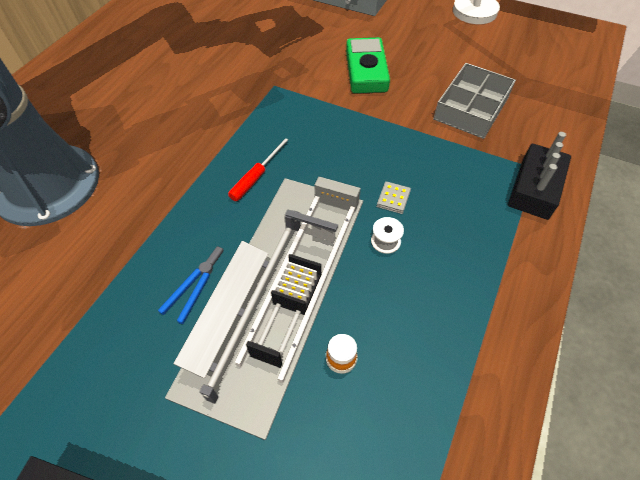

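View pics/side0.png

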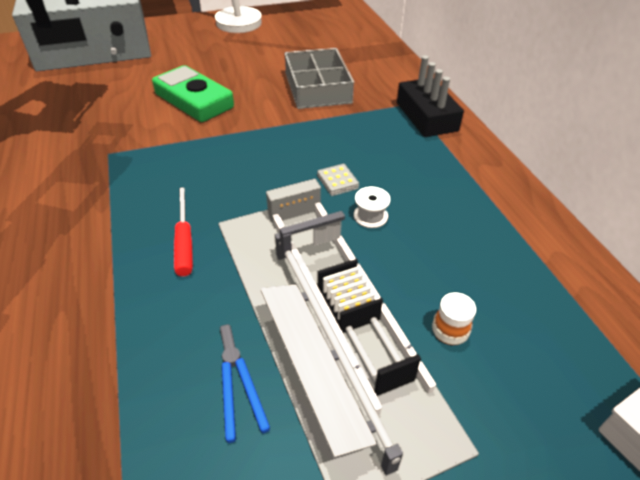

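The scene view shows the base plate corners at about (285,179), (166,398) and (265,438). The treadle is on the left at (222,305), the gate at (310,222), the dock at (337,190) and the push plate at (265,353). The side view agrees. Next I measure the poses.

```bash
python3 - <<'E'
from h import *
def ray(n,u,v,z):
    c=optics.camera_info(n);K=c["mtx"]; d=R.from_quat(c["rotation"]).apply([(u-K[0,2])/K[0,0],(v-K[1,2])/K[1,1],1]); p=c["position"]; return p+d*(z-p[2])/d[2]
# base-plate corners scene
A=ray("scene",285,179,.006);B=ray("scene",166,398,.006);C=ray("scene",265,438,.006)
print(A,B,C,np.linalg.norm(A-B),np.linalg.norm(B-C))
P=np.load("scene.npy")
# refine: treadle edge line via grey mask & plane: plate points z 3..9 mm, minAreaRect
im=cv2.imread("pics/scene0.png"); hsv=cv2.cvtColor(im,cv2.COLOR_BGR2HSV)
res={}
for n in("scene","side"):
    P=np.load(n+".npy"); im=cv2.imread(f"pics/{n}0.png"); hsv=cv2.cvtColor(im,cv2.COLOR_BGR2HSV)
    m=(hsv[...,1]<70)&(P[...,2]>.0)&(P[...,2]<.07)&(P[...,0]>.25)&(P[...,0]<.85)&(np.abs(P[...,1])<.45)
    k=np.uint8(m)*255; k=cv2.morphologyEx(k,cv2.MORPH_CLOSE,np.ones((9,9)))
    _,lab,st,_=cv2.connectedComponentsWithStats(k); j=1+st[1:,4].argmax()
    q=P[(lab==j)&np.isfinite(P[...,2])&(P[...,2]<.012)&m]
    r=cv2.minAreaRect(q[:,:2].astype(np.float32)*1000); print(n,r,cv2.boxPoints(r).round(1).tolist(),np.percentile(q[:,2],[5,50,95]))
yv=(A-B)[:2]; yv/=np.linalg.norm(yv); xv=np.array([yv[1],-yv[0]])
O=((A[:2]+xv*.121-yv*.130)+(B[:2]+xv*.121+yv*.340)+(C[:2]-xv*.047+yv*.340))/3
print("O",O,"yaw of fixture",np.arctan2(-yv[0],yv[1]))
for n in("scene","side"):
    P=np.load(n+".npy"); im=cv2.imread(f"pics/{n}0.png"); L=(P[...,:2]-O)@np.stack([xv,yv],1); Z=P[...,2]
    m=(im.max(-1)<60)&(abs(L[...,0])<.035)&(Z>.03)&(Z<.07)&(L[...,1]>-.28)&(L[...,1]<.02)
    y=L[m][:,1]; print(n,np.histogram(y,np.arange(-.28,.02,.01)),); f=m&(L[...,1]<-.17); print(np.percentile(L[f],[3,50,97],axis=0),Z[f].max())
    t=(L[...,0]<-.06)&(L[...,0]>-.12)&(Z>.035)&(Z<.075)&(L[...,1]>-.33)&(L[...,1]<-.03); print("treadle",np.percentile(L[t],[1,50,99],axis=0))
    b=(L[...,0]<.03)&(L[...,0]>-.06)&(Z>.058)&(Z<.12)&(abs(L[...,1])<.03);print("gate",np.percentile(L[b],[1,50,99],axis=0) if b.any() else 0,Z[b].max() if b.any() else 0)
E
```

```text
[0.4391778  0.22085772 0.006     ] [ 0.48331229 -0.24345051  0.006     ] [ 0.64695266 -0.22674391  0.006     ] 0.46640110293504294 0.16449098129211365
scene ((531.677001953125, 13.300735473632812), (186.18394470214844, 503.7713317871094), 5.389763832092285) [[415.29998779296875, 255.3000030517578], [462.70001220703125, -246.1999969482422], [648.0, -228.6999969482422], [600.7000122070312, 272.79998779296875]] [0.00422747 0.0065064  0.00874289]
side ((598.3330078125, 39.57035827636719), (293.2841796875, 544.5958862304688), 5.461306571960449) [[426.3999938964844, 296.70001220703125], [478.29998779296875, -245.39999389648438], [770.2000122070312, -217.5], [718.4000244140625, 324.6000061035156]] [0.0034369  0.00682067 0.00868907]
O [0.57050749 0.10554924] yaw of fixture 0.09476955328979102
scene (array([  0,   0,   0,   0, 314,  22,   0,   0,   0,   0,   0,   0,   0,
         2, 267,   0,   0,   0,   0,   0,   0, 231,   2,   0,   0,   0,
         0,   0,   0,   0]), array([-2.80000000e-01, -2.70000000e-01, -2.60000000e-01, -2.50000000e-01,
       -2.40000000e-01, -2.30000000e-01, -2.20000
[... 1123 characters left out ...]
0e-01, -1.80000000e-01, -1.70000000e-01,
       -1.60000000e-01, -1.50000000e-01, -1.40000000e-01, -1.30000000e-01,
       -1.20000000e-01, -1.10000000e-01, -1.00000000e-01, -9.00000000e-02,
       -8.00000000e-02, -7.00000000e-02, -6.00000000e-02, -5.00000000e-02,
       -4.00000000e-02, -3.00000000e-02, -2.00000000e-02, -1.00000000e-02,
        2.22044605e-16,  1.00000000e-02,  2.00000000e-02]))
[[-0.03004939 -0.23623006]
 [-0.00582342 -0.23525812]
 [ 0.02014598 -0.23085832]] 0.061109189448707246
treadle [[-0.11564783 -0.31298275]
 [-0.0915161  -0.20807644]
 [-0.06022333 -0.07270118]]
gate [[-0.05931997 -0.00838805]
 [-0.01031204 -0.00285328]
 [ 0.02856054  0.00595953]] 0.08488055542499812
```

```bash
cat >> h.py <<'E'
O=np.array([.5705,.1055,0]); F=R.from_euler('z',.0948)
def fix(p): return F.inv().apply(np.array(p)-O)
def goal(sign): # tool x down, tool z = sign*fixture x
    z=F.apply([sign,0,0]); x=np.array([0,0,-1.]); return R.from_matrix(np.stack([x,np.cross(z,x),z],1))
def to(p,n=1,sign=1,pose=None):
    """rows needed to bring TCP to fixture point p"""
    o=robot.get_obs(); T=R.from_quat(o["tool_rot"]); pos=np.array(o["position"]); G=goal(sign)
    W=O+F.apply(p); rv=(T.inv()*G).as_rotvec()
    print("t",round(o["time"],2),"fix",(fix(pos)*1000).round(1),"F",o["ft_force"].round(1),"rot",rv.round(3),"w",round(o["grip_width"],4))
    st=(W-pos)/n
    for i in range(n): print((T*R.from_rotvec(rv*i/n)).inv().apply(st*100).round(2),(rv/n).round(3))
E
python3 - <<'E'
from h import *
for s in(1,-1): to([-.047,-.260,.20],14,s)
E
```

```text
t 0.1 fix [-269.1  491.6  221.7] F [ 0.2 -0.2  0.1] rot [ 1.053e+00 -2.000e-03  1.000e-03] w 0.0873
[ 0.16 -4.04 -3.88] [ 0.075 -0.     0.   ]
[ 0.16 -4.32 -3.57] [ 0.075 -0.     0.   ]
[ 0.16 -4.57 -3.23] [ 0.075 -0.     0.   ]
[ 0.16 -4.8  -2.88] [ 0.075 -0.     0.   ]
[ 0.16 -5.   -2.51] [ 0.075 -0.     0.   ]
[ 0.16 -5.18 -2.13] [ 0.075 -0.     0.   ]
[ 0.16 -5.32 -1.73] [ 0.075 -0.     0.   ]
[ 0.16 -5.44 -1.33] [ 0.075 -0.     0.   ]
[ 0.16 -5.52 -0.91] [ 0.075 -0.     0.   ]
[ 0.16 -5.58 -0.5 ] [ 0.075 -0.     0.   ]
[ 0.16 -5.6  -0.08] [ 0.075 -0.     0.   ]
[ 0.16 -5.59  0.35] [ 0.075 -0.     0.   ]
[ 0.15 -5.55  0.76] [ 0.075 -0.     0.   ]
[ 0.15 -5.47  1.18] [ 0.075 -0.     0.   ]
t 0.1 fix [-269.1  491.6  221.7] F [ 0.2 -0.2  0.1] rot [-2.088e+00 -1.000e-03 -2.000e-03] w 0.0873
[ 0.16 -4.04 -3.88] [-0.149 -0.    -0.   ]
[ 0.16 -3.41 -4.44] [-0.149 -0.    -0.   ]
[ 0.16 -2.72 -4.89] [-0.149 -0.    -0.   ]
[ 0.16 -1.96 -5.24] [-0.149 -0.    -0.   ]
[ 0.16 -1.16 -5.48] [-0.149 -0.    -0.   ]
[ 0.16 -0.33 -5.59] [-0.149 -0.    -0.   ]
[ 0.16  0.5  -5.58] [-0.149 -0.    -0.   ]
[ 0.16  1.33 -5.44] [-0.149 -0.    -0.   ]
[ 0.16  2.12 -5.18] [-0.149 -0.    -0.   ]
[ 0.16  2.87 -4.81] [-0.149 -0.    -0.   ]
[ 0.16  3.55 -4.33] [-0.149 -0.    -0.   ]
[ 0.16  4.15 -3.75] [-0.149 -0.    -0.   ]
[ 0.16  4.66 -3.09] [-0.149 -0.    -0.   ]
[ 0.16  5.07 -2.37] [-0.149 -0.    -0.   ]
```

Call:
{"api": "arm_command", "payload": {"plan": [[0.16, -4.0, -3.9, 0.075, 0, 0, 8.7], [0.16, -4.3, -3.6, 0.075, 0, 0, 8.7], [0.16, -4.6, -3.2, 0.075, 0, 0, 8.7], [0.16, -4.8, -2.9, 0.075, 0, 0, 8.7], [0.16, -5.0, -2.5, 0.075, 0, 0, 8.7], [0.16, -5.2, -2.1, 0.075, 0, 0, 8.7], [0.16, -5.3, -1.7, 0.075, 0, 0, 8.7], [0.16, -5.4, -1.3, 0.075, 0, 0, 8.7], [0.16, -5.5, -0.9, 0.075, 0, 0, 8.7], [0.16, -5.6, -0.5, 0.075, 0, 0, 8.7], [0.16, -5.6, -0.1, 0.075, 0, 0, 8.7], [0.16, -5.6, 0.3, 0.075, 0, 0, 8.7]]}}

```text
time: 1.6
position: [0.5057, -0.0712, 0.1996]
tool_rot: [-0.08, 0.703, 0.08, 0.702]
ft_force: [-0.1, -0.1, -0.6]
grip_width: 0.0869
```

```bash
python3 -c "
from h import *
to([-.047,-.260,.15],4)"
```

```text
t 1.6 fix [ -81.3 -169.8  199.6] F [-0.1 -0.1 -0.6] rot [ 0.131 -0.001 -0.   ] w 0.0869
[ 1.24 -2.35  0.55] [ 0.033 -0.    -0.   ]
[ 1.24 -2.33  0.63] [ 0.033 -0.    -0.   ]
[ 1.24 -2.31  0.71] [ 0.033 -0.    -0.   ]
[ 1.24 -2.28  0.78] [ 0.033 -0.    -0.   ]
```

Call:
{"api": "arm_command", "payload": {"plan": [[1.2, -2.3, 0.6, 0.033, 0, 0, 8.7], [1.2, -2.3, 0.6, 0.033, 0, 0, 8.7], [1.2, -2.3, 0.7, 0.033, 0, 0, 8.7], [1.2, -2.3, 0.8, 0.033, 0, 0, 8.7], [0, 0, 0, 0, 0, 0, 8.7]]}}

```text
time: 2.22
position: [0.5497, -0.1616, 0.1464]
tool_rot: [-0.029, 0.708, 0.031, 0.705]
ft_force: [0.8, 0.1, -0.4]
grip_width: 0.0868
```

```bash
python3 - <<'E'
from h import *
to([-.047,-.260,.075],4)
im,P=cloud("wrist"); cv2.imwrite("pics/w1.png",im)
L=F.inv().apply((P-O).reshape(-1,3)).reshape(P.shape)
m=(im.max(-1)<60)&(abs(L[...,0])<.035)&(L[...,2]>.03)&(L[...,2]<.07)&(L[...,1]>-.28)&(L[...,1]<-.17)
if m.any(): print("plate",np.percentile(L[m],[2,50,98],axis=0).round(4))
t=(L[...,0]<-.06)&(L[...,0]>-.12)&(L[...,2]>.035)&(L[...,2]<.075)&(L[...,1]>-.33)&(L[...,1]<-.03)
if t.any(): print("treadle",np.percentile(L[t],[1,50,99],axis=0).round(4))
E
```

```text
t 2.23 fix [ -46.  -263.9  146.4] F [ 0.8  0.1 -0.4] rot [-0.01  -0.004 -0.003] w 0.0868
[ 1.79  0.09 -0.02] [-0.002 -0.001 -0.001]
[ 1.79  0.09 -0.02] [-0.002 -0.001 -0.001]
[ 1.79  0.1  -0.02] [-0.002 -0.001 -0.001]
[ 1.79  0.1  -0.02] [-0.002 -0.001 -0.001]
treadle [[-0.1149 -0.2984  0.0442]
 [-0.0915 -0.1831  0.0556]
 [-0.0605 -0.1016  0.0632]]
```

View pics/w1.png

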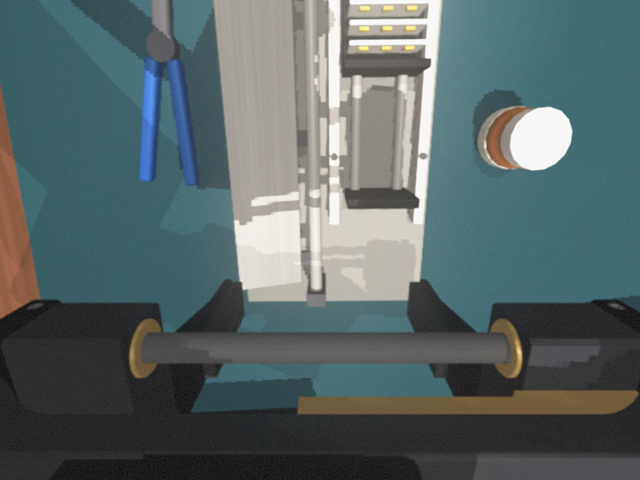

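The wrist view shows both fingertips at (230,290) and (420,290), straddling the shaft's rear post at (316,297). The left tip is over the treadle and the right tip is behind the push plate at (381,200). I'm going down now.

Call:
{"api": "arm_command", "payload": {"plan": [[1.8, 0.1, 0, 0, 0, 0, 8.7], [1.8, 0.1, 0, 0, 0, 0, 8.7], [1.8, 0.1, 0, 0, 0, 0, 8.7], [1.6, 0.1, 0, -0.01, -0.004, -0.003, 8.7], [0.5, 0, 0, 0, 0, 0, 8.7], [0.5, 0, 0, 0, 0, 0, 8.7], [0.5, 0, 0, 0, 0, 0, 8.7]]}}

```text
time: 3.15
position: [0.5471, -0.148, 0.0627]
tool_rot: [-0.036, 0.706, 0.038, 0.706]
ft_force: [0.2, 0.1, 0.6]
grip_width: 0.0872
```

```bash
python3 -c "
from h import *
to([-.047,-.257,.033],4)"
```

```text
t 3.15 fix [ -47.3 -250.2   62.7] F [0.2 0.1 0.6] rot [ 0.011 -0.    -0.003] w 0.0872
[ 0.74 -0.17  0.01] [ 0.003 -0.    -0.001]
[ 0.74 -0.17  0.01] [ 0.003 -0.    -0.001]
[ 0.74 -0.17  0.01] [ 0.003 -0.    -0.001]
[ 0.74 -0.17  0.01] [ 0.003 -0.    -0.001]
```

Call:
{"api": "arm_command", "payload": {"plan": [[0, -0.9, 0, 0.011, 0, -0.003, 8.7], [0.5, -0.3, 0, 0, 0, 0, 8.7], [0.7, 0, 0, 0, 0, 0, 8.7], [0.7, 0, 0, 0, 0, 0, 8.7]]}}

```text
time: 3.65
position: [0.5478, -0.1615, 0.0439]
tool_rot: [-0.033, 0.707, 0.033, 0.706]
ft_force: [-1.8, 0.4, 4.8]
grip_width: 0.0872
```

```bash
python3 -c "
from h import *
to([-.047,-.257,.033],2)"
```

```text
t 3.65 fix [ -47.8 -263.6   43.9] F [-1.8  0.4  4.8] rot [-0.001 -0.001  0.001] w 0.0872
[0.55 0.33 0.04] [-0.001 -0.001  0.   ]
[0.55 0.33 0.04] [-0.001 -0.001  0.   ]
```

Contact on the treadle reads 4.8 N, and pressing is working. I'll go to about z 31 mm and check the gate.

Call:
{"api": "arm_command", "payload": {"plan": [[0.6, 0, 0, 0, 0, 0, 8.7], [0.6, 0, 0, 0, 0, 0, 8.7], [0.1, 0, 0, 0, 0, 0, 8.7]]}}

```text
time: 4.03
position: [0.5495, -0.1614, 0.0307]
tool_rot: [-0.033, 0.706, 0.032, 0.707]
ft_force: [-2.1, 0.4, 6.5]
grip_width: 0.0872
```

```bash
python3 - <<'E'
from h import *
to([-.047,-.257,.032],1)
ims=[]
for n in("scene","side"):
    im,P=cloud(n); L=F.inv().apply((P-O).reshape(-1,3)).reshape(P.shape)
    ims.append(im[120:480,100:500])
    b=(L[...,0]<.03)&(L[...,0]>-.045)&(L[...,2]>.058)&(L[...,2]<.16)&(L[...,1]>-.025)&(L[...,1]<.025)
    q=L[b]; print(n,np.polyfit(q[:,0],q[:,2],1) if len(q) else 0,q[:,2].max())
    # lower edge of blade seen: min z near x 0.02
    e=(L[...,0]>.0)&(L[...,0]<.03)&(abs(L[...,1])<.02)&(L[...,2]>.02); print(np.percentile(L[e][:,2],[1,50,99]))
cv2.imwrite("pics/p2.png",np.hstack(ims))
E
```

```text
t 4.03 fix [ -46.1 -263.7   30.7] F [-2.1  0.4  6.5] rot [-0.003  0.002  0.001] w 0.0872
[-0.13  0.67 -0.09] [-0.003  0.002  0.001]
scene [-0.0842348   0.09955887] 0.1305257473535063
[0.02456261 0.0952025  0.10812047]
side [-1.04987702  0.04704105] 0.09408210213878787<stdin>:8: RankWarning: Polyfit may be poorly conditioned
Traceback (most recent call last):
IndexError: index -1 is out of bounds for axis 0 with size 0
```

```bash
python3 - <<'E'
from h import *
im,P=cloud("scene"); im2,_=cloud("side")
cv2.imwrite("pics/p2.png",np.hstack([im[150:450,150:450],im2[100:400,150:450]]))
L=F.inv().apply((P-O).reshape(-1,3)).reshape(P.shape)
b=(L[...,0]<.035)&(L[...,0]>-.06)&(L[...,2]>.055)&(L[...,1]>-.03)&(L[...,1]<.03)
for a in np.arange(-.06,.04,.01):
    q=L[b&(L[...,0]>a)&(L[...,0]<a+.01)]; print(a.round(3),len(q),q[:,1:].mean(0).round(3) if len(q) else '')
E
```

```text
-0.06 64 [-0.002  0.079]
-0.05 38 [-0.003  0.099]
-0.04 61 [-0.003  0.102]
-0.03 105 [-0.003  0.1  ]
-0.02 132 [-0.003  0.102]
-0.01 119 [-0.002  0.103]
0.0 59 [-0.002  0.096]
0.01 17 [-0.001  0.093]
0.02 0 
0.03 0
```

View pics/p2.png

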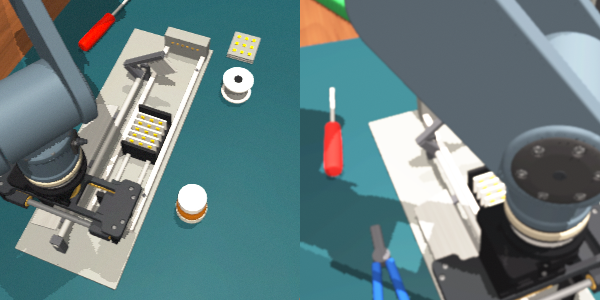

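The left half of the view shows the blade swung up and clear of the rack at (150,55), with the rack body at (150,130) still before the gate. The angle is about 0.6 rad by tip height. Now I start pushing.

Call:
{"api": "arm_command", "payload": {"plan": [[0, 0, 0, 0, 0, 0, 8.7], [0, 0.7, 0, 0, 0, 0, 8.7], [0, 0.7, 0, 0, 0, 0, 8.7], [0, 0.7, 0, 0, 0, 0, 8.7], [0, 0.7, 0, 0, 0, 0, 8.7]]}}

```text
time: 4.85
position: [0.5507, -0.1421, 0.0329]
tool_rot: [-0.043, 0.702, 0.03, 0.71]
ft_force: [-2.7, -7.8, 6.1]
grip_width: 0.0868
```

```bash
python3 -c "
from h import *
to([-.047,-.093,.031],15)"|head -3
```

```text
t 4.85 fix [ -43.2 -244.6   32.9] F [-2.7 -7.8  6.1] rot [0.008 0.009 0.019] w 0.0868
[-0.01  1.01 -0.02] [0.001 0.001 0.001]
[-0.01  1.01 -0.02] [0.001 0.001 0.001]
```

Call:
{"api": "arm_command", "payload": {"plan": [[0.15, 0.8, -0.1, 0.004, 0.005, 0.01, 8.7], [0.1, 0.8, -0.1, 0.004, 0.004, 0.009, 8.7], [0.05, 0.8, -0.05, 0, 0, 0.003, 8.7], [0.05, 0.8, -0.05, 0, 0, 0.003, 8.7]]}}

```text
time: 5.35
position: [0.5521, -0.1238, 0.0328]
tool_rot: [-0.044, 0.7, 0.031, 0.712]
ft_force: [-2.8, -7.8, 6.8]
grip_width: 0.0871
```

```bash
python3 -c "
from h import *
to([-.047,-.093,.031],14)"|head -3
```

```text
t 5.35 fix [ -40.  -226.5   32.8] F [-2.8 -7.8  6.8] rot [0.011 0.015 0.019] w 0.0871
[-0.01  0.95 -0.04] [0.001 0.001 0.001]
[-0.    0.95 -0.04] [0.001 0.001 0.001]
```

Call:
{"api": "arm_command", "payload": {"plan": [[0.15, 0.9, -0.3, 0.006, 0.015, 0.02, 8.7], [0.1, 0.9, -0.3, 0.006, 0.01, 0.015, 8.7], [0.1, 0.9, -0.2, 0.003, 0.01, 0.01, 8.7], [0.05, 0.9, -0.2, 0.003, 0.01, 0.01, 8.7], [0.05, 0.9, -0.2, 0, 0.01, 0.01, 8.7]]}}

```text
time: 5.98
position: [0.5484, -0.0973, 0.0336]
tool_rot: [-0.031, 0.712, 0.04, 0.7]
ft_force: [-1.3, -8.0, 6.2]
grip_width: 0.0868
```

```bash
python3 -c "
from h import *
to([-.047,-.093,.031],12)"|head -3
```

```text
t 5.97 fix [ -41.2 -199.8   33.6] F [-1.3 -8.   6.2] rot [ 0.005 -0.016 -0.014] w 0.0868
[ 0.03  0.89 -0.04] [ 0.    -0.001 -0.001]
[ 0.03  0.89 -0.04] [ 0.    -0.001 -0.001]
```

Call:
{"api": "arm_command", "payload": {"plan": [[0.3, 0.3, -0.2, 0, -0.008, -0.006, 8.7], [0.2, 0.9, -0.2, 0, -0.004, 0, 8.7], [0.15, 0.9, -0.2, 0, 0, 0, 8.7], [0.15, 0.9, -0.2, 0, 0, 0, 8.7]]}}

```text
time: 6.48
position: [0.5484, -0.0829, 0.0311]
tool_rot: [-0.047, 0.699, 0.033, 0.713]
ft_force: [-3.1, -13.8, 12.1]
grip_width: 0.0867
```

```bash
python3 - <<'E'
from h import *
to([-.047,-.093,.031],10)
im,P=cloud("scene")
cv2.imwrite("pics/p3.png",cv2.resize(im[130:380,200:450],None,fx=2,fy=2))
E
```

```text
t 6.47 fix [ -39.9 -185.4   31.1] F [ -3.1 -13.8  12.1] rot [0.018 0.018 0.021] w 0.0867
[-0.02  0.93 -0.05] [0.002 0.002 0.002]
[-0.02  0.93 -0.06] [0.002 0.002 0.002]
[-0.02  0.93 -0.06] [0.002 0.002 0.002]
[-0.01  0.93 -0.06] [0.002 0.002 0.002]
[-0.01  0.93 -0.06] [0.002 0.002 0.002]
[-0.01  0.93 -0.06] [0.002 0.002 0.002]
[-0.01  0.92 -0.06] [0.002 0.002 0.002]
[-0.    0.92 -0.07] [0.002 0.002 0.002]
[-0.    0.92 -0.07] [0.002 0.002 0.002]
[-0.    0.92 -0.07] [0.002 0.002 0.002]
```

View pics/p3.png

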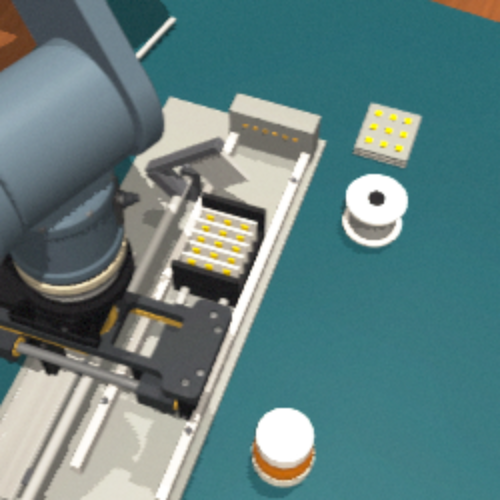

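The gate blade is up at (225,165) and the rack front at (240,200) is just before it, with the tools undisturbed. The treadle is near its stop, so I'll push on without further pressing.

Call:
{"api": "arm_command", "payload": {"plan": [[0, 0.9, -0.1, 0.006, 0.004, 0.005, 8.7], [0, 0.9, -0.1, 0.004, 0.002, 0.003, 8.7], [0.05, 0.9, -0.1, 0.002, 0.002, 0.003, 8.7], [0.05, 0.9, -0.1, 0.002, 0.002, 0.003, 8.7]]}}

```text
time: 7.02
position: [0.5466, -0.0581, 0.0328]
tool_rot: [-0.048, 0.698, 0.03, 0.713]
ft_force: [-2.5, -9.2, 7.9]
grip_width: 0.0871
```

```bash
python3 -c "
from h import *
to([-.047,-.093,.032],8)"|head -2
```

```text
t 7.03 fix [ -39.3 -160.6   32.8] F [-2.5 -9.2  7.9] rot [0.015 0.02  0.027] w 0.0871
[-0.01  0.85 -0.08] [0.002 0.003 0.003]
```

Call:
{"api": "arm_command", "payload": {"plan": [[0.08, 0.9, -0.15, 0.005, 0.006, 0.008, 8.7], [0.08, 0.9, -0.15, 0.004, 0.004, 0.006, 8.7], [0.08, 0.9, -0.15, 0.004, 0.004, 0.006, 8.7], [0.08, 0.9, -0.15, 0.004, 0.004, 0.006, 8.7]]}}

```text
time: 7.52
position: [0.5434, -0.0329, 0.0317]
tool_rot: [-0.043, 0.701, 0.03, 0.711]
ft_force: [-1.6, -8.0, 7.4]
grip_width: 0.0872
```

```bash
python3 -c "
from h import *
to([-.047,-.093,.032],6)"|head -2
```

```text
t 7.53 fix [ -40.1 -135.2   31.7] F [-1.6 -8.   7.4] rot [0.009 0.014 0.019] w 0.0872
[-0.02  0.7  -0.11] [0.002 0.002 0.003]
```

Call:
{"api": "arm_command", "payload": {"plan": [[0.02, 0.8, -0.15, 0.004, 0.004, 0.006, 8.7], [0.02, 0.8, -0.15, 0.002, 0.003, 0.004, 8.7], [0.04, 0.8, -0.15, 0.002, 0.003, 0.004, 8.7], [0.04, 0.8, -0.15, 0.002, 0.003, 0.004, 8.7]]}}

```text
time: 8.02
position: [0.5399, -0.0105, 0.0323]
tool_rot: [-0.043, 0.702, 0.031, 0.71]
ft_force: [-2.0, -7.7, 7.3]
grip_width: 0.0871
```

```bash
python3 -c "
from h import *
to([-.044,-.092,.032],3)"|head -2
```

```text
t 8.03 fix [ -41.5 -112.6   32.3] F [-2.  -7.7  7.3] rot [0.01  0.011 0.017] w 0.0871
[-0.    0.69 -0.08] [0.003 0.004 0.006]
```

Call:
{"api": "arm_command", "payload": {"plan": [[0.02, 0.7, -0.1, 0.002, 0.003, 0.004, 8.7], [0.02, 0.7, -0.1, 0.002, 0.003, 0.004, 8.7], [0.02, 0.5, -0.1, 0.002, 0.003, 0.004, 8.7]]}}

```text
time: 8.4
position: [0.5384, 0.0021, 0.0328]
tool_rot: [-0.043, 0.703, 0.032, 0.709]
ft_force: [-1.1, -7.8, 6.5]
grip_width: 0.0872
```

```bash
python3 -c "
from h import *
to([-.044,-.092,.032],1)"|head -2
```

```text
t 8.4 fix [-41.7 -99.9  32.8] F [-1.1 -7.8  6.5] rot [0.012 0.007 0.016] w 0.0872
[ 0.07  0.79 -0.22] [0.012 0.007 0.016]
```

Call:
{"api": "arm_command", "payload": {"plan": [[0.05, 0.5, -0.1, 0.003, 0.002, 0.004, 8.7], [0.05, 0.5, -0.1, 0.003, 0.002, 0.004, 8.7]]}}

```text
time: 8.65
position: [0.538, 0.0072, 0.0327]
tool_rot: [-0.043, 0.703, 0.032, 0.709]
ft_force: [-2.3, -18.3, 7.2]
grip_width: 0.0869
```

```bash
python3 - <<'E'
from h import *
to([-.044,-.092,.032],1)
im,P=cloud("scene"); L=F.inv().apply((P-O).reshape(-1,3)).reshape(P.shape)
m=(im.max(-1)<60)&(L[...,0]>-.02)&(L[...,0]<.028)&(L[...,2]>.03)&(L[...,2]<.056)&(L[...,1]>-.02)&(L[...,1]<.12)
print(np.percentile(L[m],[2,50,98],axis=0).round(4)); print(np.histogram(L[m][:,1],np.arange(0,.12,.01))[0])
cv2.imwrite("pics/p4.png",cv2.resize(im[130:380,200:450],None,fx=2,fy=2))
E
```

```text
t 8.65 fix [-41.7 -94.7  32.7] F [ -2.3 -18.3   7.2] rot [0.011 0.008 0.016] w 0.0869
[ 0.06  0.28 -0.23] [0.011 0.008 0.016]
[[-0.0184  0.0123  0.0325]
 [ 0.0044  0.0192  0.0463]
 [ 0.026   0.0918  0.0523]]
[  0 149   0   0   0   0   0   0 116  31   0]
```

View pics/p4.png

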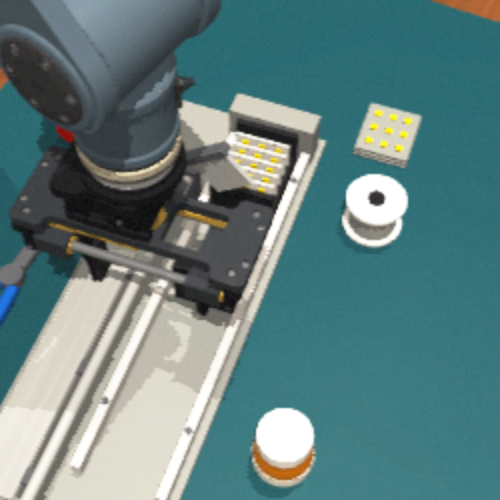

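The rack front is against the dock block at (275,130). The contact force rose to 18 N, and the body edges measure y of about 13 and 92 mm. Next I back off from the plate, then let the treadle up.

Call:
{"api": "arm_command", "payload": {"plan": [[0, -0.6, 0, 0, 0, 0, 8.7], [0, -0.6, 0, 0, 0, 0, 8.7], [-0.3, -0.5, 0, 0, 0, 0, 8.7], [-0.5, 0, 0, 0, 0, 0, 8.7], [-0.5, 0, 0, 0, 0, 0, 8.7], [-0.5, 0, 0, 0, 0, 0, 8.7], [-0.5, 0, 0, 0, 0, 0, 8.7], [-0.5, 0, 0, 0, 0, 0, 8.7], [-0.5, 0, 0, 0, 0, 0, 8.7], [-0.5, 0, 0, 0, 0, 0, 8.7]]}}

```text
time: 9.95
position: [0.537, -0.0054, 0.0713]
tool_rot: [-0.037, 0.705, 0.032, 0.707]
ft_force: [1.3, -0.3, 0.7]
grip_width: 0.0868
```

```bash
python3 -c "
from h import *
to([-.044,-.2,.2],1)"|head -2
```

```text
t 9.95 fix [ -43.9 -107.3   71.3] F [ 1.3 -0.3  0.7] rot [0.003 0.003 0.008] w 0.0868
[-12.8   -9.37  -0.  ] [0.003 0.003 0.008]
```

Free of contact. I'll retreat upward and back, then check.

Call:
{"api": "arm_command", "payload": {"plan": [[-2.5, 0, 0, 0, 0, 0, 8.7], [-3, -1, 0, 0, 0, 0, 8.7], [-3, -3, 0, 0, 0, 0, 8.7], [-3, -4, 0, 0, 0, 0, 8.7], [-1, -4, 0, 0, 0, 0, 8.7], [0, -4, 0, 0, 0, 0, 8.7], [0, 0, 0, 0, 0, 0, 8.7], [0, 0, 0, 0, 0, 0, 8.7]]}}

```text
time: 10.95
position: [0.5503, -0.1667, 0.2018]
tool_rot: [-0.037, 0.706, 0.033, 0.706]
ft_force: [-0.1, -0.4, 0.1]
grip_width: 0.0872
```

```bash
python3 - <<'E'
from h import *
to([-.044,-.2,.2],1)
im,P=cloud("scene"); L=F.inv().apply((P-O).reshape(-1,3)).reshape(P.shape)
m=(im.max(-1)<60)&(L[...,0]>-.02)&(L[...,0]<.028)&(L[...,2]>.03)&(L[...,2]<.07)&(L[...,1]>-.13)&(L[...,1]<.12)
print(np.histogram(L[m][:,1],np.arange(-.13,.12,.01)))
f=m&(L[...,1]>.07); print(np.percentile(L[f],[2,50,98],axis=0).round(4))
f=m&(L[...,1]<-.06); 
if f.any(): print(np.percentile(L[f],[2,50,98],axis=0).round(4))
b=(L[...,0]<.03)&(L[...,0]>-.06)&(L[...,2]>.058)&(L[...,2]<.12)&(abs(L[...,1])<.012);print("gate",np.percentile(L[b],[1,50,99],axis=0).round(4),np.polyfit(L[b][:,0],L[b][:,2],1))
P0=np.load("scene.npy"); L0=F.inv().apply((P0-O).reshape(-1,3)).reshape(P.shape); b=(L0[...,0]<.03)&(L0[...,0]>-.06)&(L0[...,2]>.058)&(L0[...,2]<.12)&(abs(L0[...,1])<.012);print("gate0",np.polyfit(L0[b][:,0],L0[b][:,2],1))
cv2.imwrite("pics/p5.png",cv2.resize(im[130:380,150:450],None,fx=2,fy=2))
E
```

```text
t 10.95 fix [ -45.9 -269.1  201.8] F [-0.1 -0.4  0.1] rot [ 0.005 -0.001  0.007] w 0.0872
[0.13 6.91 0.22] [ 0.005 -0.001  0.007]
(array([  0,   0,   0,   0, 252,  42,   0,   0,   0,   0,   0,   0,   0,
         0,   6,   0,   0,   0,   0,   0,   0, 120,  29,   0]), array([-1.30000000e-01, -1.20000000e-01, -1.10000000e-01, -1.00000000e-01,
       -9.00000000e-02, -8.00000000e-02, -7.00000000e-02, -6.00000000e-02,
       -5.00000000e-02, -4.00000000e-02, -3.00000000e-02, -2.00000000e-02,
       -1.00000000e-02, -5.55111512e-17,  1.00000000e-02,  2.00000000e-02,
        3.00000000e-02,  4.00000000e-02,  5.00000000e-02,  6.00000000e-02,
        7.00000000e-02,  8.00000000e-02,  9.00000000e-02,  1.00000000e-01,
        1.10000000e-01]))
[[-0.0185  0.0859  0.0336]
 [ 0.0057  0.088   0.0471]
 [ 0.0256  0.093   0.0521]]
[[-0.0189 -0.0846  0.0312]
 [ 0.0044 -0.0831  0.0492]
 [ 0.026  -0.0778  0.0599]]
gate [[-0.059  -0.0087  0.0587]
 [-0.0105 -0.0029  0.0812]
 [ 0.0291  0.0058  0.0846]] [-0.02264299  0.07678998]
gate0 [-0.02789384  0.07647829]
```

View pics/p5.png

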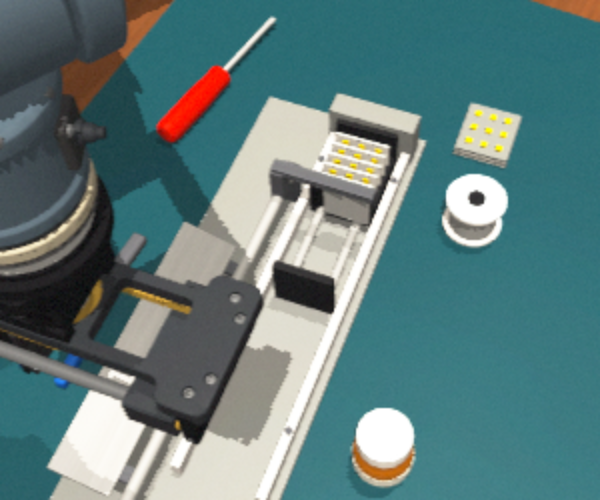

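The rack is home, with its push-plate face at y of about -83 mm and the gate shut between boards and plate at (325,180). The arm is clear and the tools look unmoved.

```bash
python3 -c "
from h import *
print(workorder.hand_in())"
```

```text
the job is handed in; nothing more can be done
None
```

I pressed the treadle with one fingertip and, holding it down, pushed the rack under the gate to the dock block with the other. Then I backed off, let the gate shut and handed the job in at about 11 s; `hand_in` gave no verdict.

- **Rack:** the last camera check puts the push-plate face at fixture y of about -83 mm. That puts the rack origin at about 53–54 mm, inside the 48–60 mm band. The force along the push rose to about 18 N when the rack met the block.
- **Gate:** it is down between the boards and the push plate, and its arm matches its shape before the job (fitted slope -0.023 against -0.028).
- **Arm:** it is clear of everything, with about 0 N on the tool.
- **Tools and parts:** the screwdriver, spool, jar and spare boards look unmoved in the last picture. I did not re-measure any of them, and the gripper mostly hid the pliers.
- **Not measured directly:** I worked out the gate angle during the push from the fingertip height, at roughly 0.55–0.7 rad. I saw no sign of the blade touching the rack, but I had no direct force reading between the two.

No check failed. The tool drifted about 6 mm sideways and tilted about 0.02 rad while pushing; I only partly corrected this, and it did no visible harm.

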